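# Park the big bead in the carving cradle

### The arm

A 6-joint arm with a two-finger parallel gripper is mounted at the origin on the work surface. World frame = base frame: x ahead of the robot, y to its left, z up, the work surface at z = 0. Lengths are in m, angles in rad, forces in N, time in s.
With the tool pointing down it reaches from about 0.4 to 0.825 m from the base axis. Payload 7 kg.
Tool frame: the origin (TCP) lies at the very end of the fingers, on their centre line; the grasp point (between the pads) lies 19 mm behind it (manip.grip_depth is the distance from the TCP to the grasp point, in m); z points along the fingers, y is the line along which they close (so a half turn about z gives the same grasp; the last joint's range is limited). The gripper opens to 88 mm and grips with 3 to 60 N. Pads are 19 mm wide; open, the fingers measure 130 mm over their backs; the gripper's body (78 mm by 193 mm) begins 47 mm behind the grasp point.
Start: joints at [1.395, 0.359, 0.012, 0, -1.224, -0.288], TCP at [0.302, 0.604, 0.227] pointing down, gripper open.
Joint ranges: [-3.07, 3.07], [-1.43, 2.12], [-1.02, 1.25], [-3.03, 1.67], [-3.05, -0], [-3.03, 3.03]. Speed limits (rad/s): [2.39, 2.39, 3.01, 3.14, 3.14, 3.14].

### API

Orientations are given as a rotation vector (axis times angle).
In Python, from workcell import manip, viewer gives the robot as it stands.
- The arm moves only by the tool jog_arm, never from a script. Its argument "commands" is a list of rows, each a list of 3 entries, a list of its own where there are three numbers: the closure, from 0 (fully open) to 1 (shut), then the shift along the tool's x, y, z in mm, then the turn, a rotation vector about the tool's x, y, z in degrees. In form: [[hand, [x, y, z], [ax, ay, az]], ...]. A call has exactly 10 rows; each row shifts and turns the commanded pose from where the row before left it, along the tool's axes as they then stand; what a row does not reach is not made up. A row lasts 1/12 s, in which the tool goes at most 41.7 mm and 7.16 degrees, less where a joint would pass 70% of its speed; a pose out of reach is approached as far as the arm can. A call with a gripper value outside its range is refused whole. The fingers move at their own pace and stop on an object; "grip_force" is the grip in N (left out, the last holds). Time passes only in rows, so rows that do not move let the fingers close, or fill a call up. It gives the time, the measured TCP pose, the force, the opening and the grip force at its end, in the units of the state.
- manip.get_state(): the state, without advancing time (a new reading comes with each control period).
- viewer.capture(name): name is "side" or "top"; returns a dict with "pixels" (480x640x3 uint8, red, green, blue), "fx", "fy", "cx", "cy" (pixels), "extrinsics" (4x4, takes a point from camera to world coordinates). Camera axes: x right, y down, z forward; pixel columns grow to the right and rows downward; lengths in m; the calibration is good to about 2 mm. A picture is of the moment at which its call begins. There is no depth.
- manip.finish_job(): hands the job in; it is judged then, once.
The state is a dict: "time": time; "joint_positions": joint angles; "qd": joint speeds; "tau": joint torques, N m; "tool_pos": TCP position; "tool_rot": TCP orientation; "ft_force": force on the tool from outside, world axes, zero at the start; "ft_torque": the same for the moment, N m; "width": finger opening in m; "gripper_force": force on a finger pad.
Only numpy, scipy, OpenCV 4.12 (cv2) and the standard library are available. Lean on these libraries where they do the work, as an engineer would, in place of code of your own. Each camera call takes 0.05 s, during which the arm holds its last target. There are 200 camera calls.

### The job

The big turned wooden bead lies loose at the low end of the sloped carving cradle. With the fingertips, push it gently up the gutter, over the crest and into the seat against the end stop, so that it stays there and cannot roll back, then leave it untouched. Only push it along the gutter: do not lift it or flick it up so that it shoots along, and leave the jar, the pig and the mallet where they are.

Things in the scene. Friction and masses are not known exactly. Their poses are not given: they have to be found in the camera images.
- cradle: Fixed wooden gutter on the table, 308 mm long, 105 mm wide at its base. Origin: middle of its underside, on the table; x points uphill along the gutter's centre line, z up. Flat floor 65 mm wide, open on top; side boards 12 mm thick stand 18 mm above the floor all along. Low end lip at x -155 to -145 mm (top 42 mm above the table), then level floor, ramp, seat, end stop.
- ramp_foot (a point): Floor's centre line where the level low part (30 mm above the table, from x -145 mm in the cradle's frame) meets the ramp, at x -45 mm. The ramp rises straight at 12 degrees to the crest. Axes as the cradle's.
- crest (a point): Top of the ramp on the centre line: x +85 mm in the cradle's frame, 58 mm above the table. Just beyond it the floor drops 7 mm in a sharp step to the level seat, 51 mm above the table, 52 mm long, closed by the end stop: a dark board at x +137 to +153 mm, top 92 mm above the table.
- seat (a point): Where the bead's centre is when parked: x +105.5 mm in the cradle's frame (104.5 to 107), 81 mm above the table. The bead then lies between the step and the end stop and stays.
- bead: Loose solid wooden ball, 60 mm diameter, 60 to 120 g, with a small hole drawn at two poles. Origin at its centre. It starts at rest on the level low part, its centre 60 mm above the table, at x -110 to -55 mm in the cradle's frame. It rolls freely; on the ramp it rolls back down when not held.
- oil_jar: Bystander: loose amber glass jar with a dark cap, 56 mm diameter, 75 mm tall, standing 110 to 150 mm beside the gutter's centre line on its y-negative side. Origin: middle of its underside.
- pig: Bystander: loose small carved wooden pig, about 115 mm long, 44 mm wide, 64 mm tall, standing 120 to 150 mm beside the gutter's centre line on its y-positive side. Origin: on the table under its middle; x towards its snout.
- mallet: Bystander: loose carver's mallet lying on the table well off the gutter's end to the robot's right: round head 72 mm diameter and 95 mm long, handle 28 mm diameter and 130 mm long. Origin: on the table below the joint of head and handle; x along it towards the head.
Things that resemble listed ones, but are neither listed nor needed, are in the scene too. Leave any green look-alike of the bead alone.

How it is judged:
At the end, for the whole second after the job is handed in: The bead lies at rest in the seat between the step and the end stop: its centre 100 to 111 mm uphill of the cradle's origin, within 8 mm of the centre line and 77 to 85 mm above the table, slower than 20 mm/s; jar, pig and mallet within 20 mm of where they stood (x of bead in the frame of cradle between 0.1 and 0.111 m and z of bead in the frame of cradle between 0.077 and 0.085 m and y of bead in the frame of cradle between -0.008 and 0.008 m and linear speed of bead below 0.02 m/s and angular speed of bead below 0.6 rad/s and distance of each of oil_jar, pig, mallet from where it was at the start of the episode below 0.02 m); the robot touches nothing.
It fails at once if the bead is lifted off the gutter's floor by more than about 12 mm ((x of bead in the frame of cradle below -0.05 m and z of bead in the frame of cradle above 0.073 m) or (x of bead in the frame of cradle below 0.02 m and z of bead in the frame of cradle above 0.088 m) or z of bead in the frame of cradle above 0.101 m).
It fails at once if the bead leaves the gutter (y of bead in the frame of cradle above 0.03 m or y of bead in the frame of cradle below -0.03 m or x of bead in the frame of cradle below -0.15 m or x of bead in the frame of cradle above 0.13 m).
It fails at once if the bead is flicked or let shoot along (faster than 0.5 m/s) (linear speed of bead above 0.5 m/s).
It fails at once if a bystander is shifted by more than 20 mm or tipped (distance of any of oil_jar, pig, mallet from where it was at the start of the episode above 0.02 m or angle between any of oil_jar, pig's own z axis and vertical above 0.35 rad).
It also fails if it takes over 40 s, if anything falls off the work surface, if the arm or the gripper's body presses on something with over 40 N, if the wrist force passes 120 N, or if a joint passes its speed limit or range.

## Working session

There is one attempt and no reset: what is moved stays moved. The work goes in short steps, Python scripts to look and compute and a tool call to move; the robot and the scene stay as the last step left them, time stands still between calls to the robot, and variables do not carry over. Pictures are saved under pics/ and viewed, at most 10 in all, crops included, and the job is handed in when it is done.

Besides the shell and the picture viewer there is one more tool, called after "Emit:" by a JSON object that holds its "method" and its "body". jog_arm: Moves the arm, as the interface text tells. Its arguments: {"type":"object","properties":{"commands":{"type":"array"},"grip_force":{"type":"number"}},"required":["commands"]}

```bash
mkdir -p pics; python3 - <<'E'
from workcell import manip, viewer
import cv2,numpy as np
for n in("top","side"):
    c=viewer.capture(n); cv2.imwrite(f"pics/{n}0.png",c["pixels"][:,:,::-1]); np.savez(f"{n}0.npz",**c)
    print(n,c["fx"],c["fy"],c["cx"],c["cy"],np.round(c["extrinsics"],3).tolist())
s=manip.get_state();print(s)
E
```

```text
top 493.6659876351946 493.6659876351946 321.54166014338057 232.94419452137666 [[0.015, -0.996, 0.083, 0.503], [-1.0, -0.015, 0.0, -0.191], [0.001, -0.083, -0.997, 1.016], [0.0, 0.0, 0.0, 1.0]]
side 561.1013473484192 561.1013473484192 324.35342721690716 231.5500230345733 [[-0.979, -0.135, 0.151, 0.433], [-0.202, 0.689, -0.695, 0.553], [-0.011, -0.712, -0.702, 0.852], [0.0, 0.0, 0.0, 1.0]]
{'time': 0.1, 'joint_positions': array([ 1.39508450e+00,  3.59252898e-01,  1.11734416e-02, -3.05235481e-04,
       -1.22409898e+00, -2.88132382e-01]), 'qd': array([-0.00267105, -0.00058564,  0.00225398,  0.00045755,  0.0006035 ,
       -0.00182523]), 'tau': array([-9.62793092e-04, -5.84160590e+01,  2.93751991e+01,  7.01553985e+00,
        1.02136118e-02, -5.91985963e-05]), 'tool_pos': array([0.30179984, 0.60329468, 0.2257673 ]), 'tool_rot': array([ 3.05608471e+00, -7.21928548e-01, -3.27995485e-04]), 'ft_force': array([ 0.21068678, -0.26068148, -0.29668137]), 'ft_torque': array([0.03859445, 0.01130405, 0.02521821]), 'gripper_force': 0.0, 'width': 0.08759093390297057}
```

View pics/top0.png

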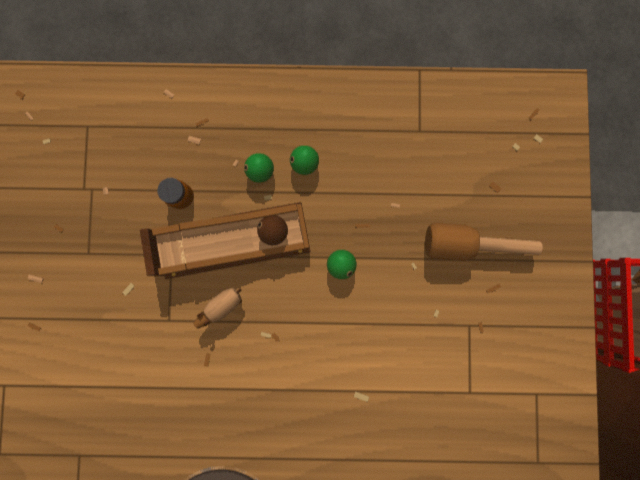

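View pics/side0.png

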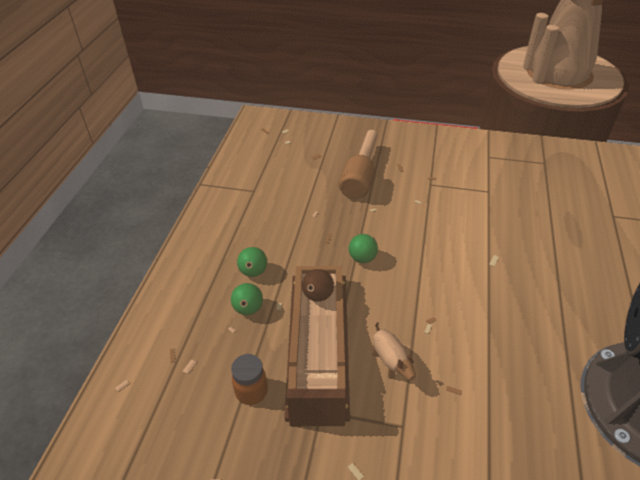

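The top view shows the dark brown ball at (272,230) in the gutter. Its low end is at the right (~305,230) and the dark end stop at the left (~150,252). The jar is at (172,192), the pig at (220,306) and the mallet at (480,243). The side view shows the same brown ball at (318,285).

Candidates in the top view are the brown ball (272,230) and the green ones (259,167), (304,160) and (342,264). Only the brown one lies in the gutter and isn't green, so it is the bead. I'll confirm it in a crop.

```bash
cat > h.py <<'E'
import numpy as np
def ray(c,u,v):
    E=c["extrinsics"]; d=E[:3,:3]@np.array([(u-c["cx"])/c["fx"],(v-c["cy"])/c["fy"],1]); return E[:3,3],d/np.linalg.norm(d)
def onz(c,u,v,z):
    o,d=ray(c,u,v); return o+d*(z-o[2])/d[2]
def tri(a,b):
    A=np.zeros((3,3));y=np.zeros(3)
    for o,d in(a,b):
        P=np.eye(3)-np.outer(d,d);A+=P;y+=P@o
    return np.linalg.solve(A,y)
E
python3 - <<'E'
import cv2,numpy as np
from h import *
t=dict(np.load("top0.npz"));s=dict(np.load("side0.npz"))
im=t["pixels"][190:290,135:320,::-1]
cv2.imwrite("pics/crop0.png",cv2.resize(im,None,fx=4,fy=4,interpolation=cv2.INTER_CUBIC))
R=[]
for c,(u0,v0),r in((t,(272,230),22),(s,(318,285),24)):
    p=c["pixels"][v0-r:v0+r,u0-r:u0+r].astype(int)
    m=(p.sum(2)<150).astype(np.uint8)
    k,_=cv2.findContours(m,0,1);k=max(k,key=cv2.contourArea)
    (x,y),q=cv2.minEnclosingCircle(k);print(x+u0-r,y+v0-r,q,cv2.contourArea(k));R.append(ray(c,x+u0-r,y+v0-r))
print(tri(*R),onz(t,272.5,230,.06))
E
```

```text
272.430362701416 229.54735374450684 15.11655044555664 406.0
320.0 299.0 9.999999747378752e-05 0.0
[ 0.58783966 -0.09173561  0.02082617] [ 0.58739151 -0.09536946  0.06      ]
```

View pics/crop0.png

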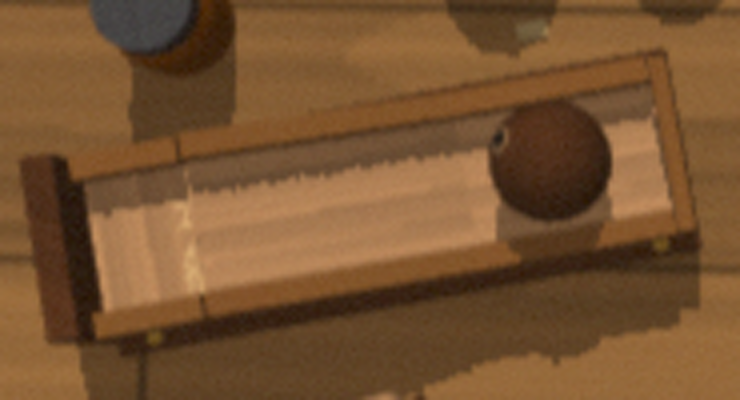

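The crop confirms that the brown, holed ball at crop (550,158) is the bead in the gutter. The low end corners are at crop (665,52) and (697,231), the crest break in the side boards at (178,137) and (205,318), and the stop's outer edge at (22,160) to (48,342).

```bash
python3 - <<'E'
import numpy as np
from h import *
t=dict(np.load("top0.npz"))
P=lambda u,v,z:onz(t,135+(u+.5)/4-.5,190+(v+.5)/4-.5,z)
la,lb=P(665,52,.048),P(697,231,.048); ca,cb=P(178,137,.076),P(205,318,.076); sa,sb=P(22,160,.092),P(48,342,.092)
L,C,S=[(a+b)/2 for a,b in((la,lb),(ca,cb),(sa,sb))]
for n,a,b in(("L",la,lb),("C",ca,cb),("S",sa,sb)): print(n,a,b,(a+b)/2,np.linalg.norm(a-b))
print("LC",np.linalg.norm((C-L)[:2]),240,"LS",np.linalg.norm((S-L)[:2]),308)
d=(S-L)[:2];e=d/np.linalg.norm(d)
for q in(S-L,C-L):print("heading",np.degrees(np.arctan2(q[1],q[0])))
for n,a,b in(("L",la,lb),("C",ca,cb),("S",sa,sb)): 
    v=(a-b);print("perp heading",np.degrees(np.arctan2(v[1],v[0]))+90)
O=np.mean([L[:2]+155*e/1e3,C[:2]-85*e/1e3,S[:2]-153*e/1e3],0)
B=onz(t,272.4,229.7,.06)[:2]; n=np.array([-e[1],e[0]])
print("O",O,"e",e,"bead x,y",(B-O)@e,(B-O)@n,B)
for x in(-.15,-.11,-.045,.085,.1055):print(x,O+x*e)
E
```

```text
L [ 0.64367825 -0.14899894  0.048     ] [ 0.55531808 -0.16638254  0.048     ] [ 0.59949817 -0.15769074  0.048     ] 0.09005391801769949
C [0.59496825 0.0819551  0.076     ] [0.50884385 0.0657322  0.076     ] [0.55190605 0.07384365 0.076     ] 0.08763900609453051
S [0.58141254 0.15013437 0.092     ] [0.49646198 0.13409677 0.092     ] [0.53893726 0.14211557 0.092     ] 0.08645116106615602
LC 0.23637509293246445 240 LS 0.3058618098608627 308
heading 101.4200797958745
heading 101.61541681192428
perp heading 101.12998454581539
perp heading 100.66757585484808
perp heading 100.69089515845917
O [ 0.56892518 -0.00769609] e [-0.19800087  0.98020184] bead x,y -0.08950509377341227 -0.0013535935776490926 [ 0.58797407 -0.09516114]
-0.15 [ 0.59862531 -0.15472637]
-0.11 [ 0.59070528 -0.11551829]
-0.045 [ 0.57783522 -0.05180517]
0.085 [0.55209511 0.07562107]
0.1055 [0.54803609 0.0957152 ]
```

Emit:
{"method": "jog_arm", "body": {"commands": [[1,[0,0,0],[0,0,5.21]],[1,[0,0,0],[0,0,5.21]],[1,[0,0,0],[0,0,5.21]],[1,[0,0,0],[0,0,5.21]],[1,[0,0,0],[0,0,5.21]],[1,[0,0,0],[0,0,5.21]],[1,[0,0,0],[0,0,5.21]],[1,[0,0,0],[0,0,5.21]],[1,[0,0,0],[0,0,5.21]],[1,[0,0,0],[0,0,5.21]]]}}

```text
time: 0.93
tool_pos: [0.3018, 0.6034, 0.226]
tool_rot: [2.425, -1.996, 0.0]
ft_force: [-0.3, -0.8, 0.3]
width: 0.0265
gripper_force: 0.0
```

```bash
cat > w.py <<'E'
import numpy as np
from workcell import manip
from scipy.spatial.transform import Rotation as Ro
s=manip.get_state();R=Ro.from_rotvec(s["tool_rot"]).as_matrix();p=s["tool_pos"]
O=np.array([.56892,-.0077]);a=np.radians(101.3);e=np.array([np.cos(a),np.sin(a)]);n=np.array([-e[1],e[0]])
print("t",s["time"],"p",p,"xhead",np.degrees(np.arctan2(R[1,0],R[0,0])),"z",R[:,2].round(4),"w",s["width"],"f",s["ft_force"].round(2))
print("cradle x,y (mm)",((p[:2]-O)@e*1e3).round(1),((p[:2]-O)@n*1e3).round(1))
def to(x,y,z):
    g=np.r_[O+x*e+y*n,z]; print((x,y,z),"tool shift mm",(R.T@(g-p)*1e3).round(1))
E
python3 -c "
from w import *
to(-.15,0,.15);to(-.15,0,.048)"
```

```text
t 0.9333 p [0.30183961 0.60340991 0.22597213] xhead -78.93462192625847 z [-4.e-04 -1.e-03 -1.e+00] w 0.02649618626108566 f [-0.33 -0.78  0.31]
cradle x,y (mm) 651.6 142.2
(-0.15, 0, 0.15) tool shift mm [ 800.9 -145.5   76.6]
(-0.15, 0, 0.048) tool shift mm [ 800.9 -145.5  178.6]
```

Emit:
{"method": "jog_arm", "body": {"commands": [[1,[38,-7,0],[0,0,0]],[1,[38,-7,0],[0,0,0]],[1,[38,-7,0],[0,0,0]],[1,[38,-7,0],[0,0,0]],[1,[38,-7,0],[0,0,0]],[1,[38,-7,0],[0,0,0]],[1,[38,-7,0],[0,0,0]],[1,[38,-7,0],[0,0,0]],[1,[38,-7,0],[0,0,0]],[1,[38,-7,0],[0,0,0]]]}}

```text
time: 1.77
tool_pos: [0.4453, 0.2429, 0.2265]
tool_rot: [-2.43, 1.991, 0.0]
ft_force: [0.6, 0.2, 0.2]
width: 0.0005
gripper_force: 0.0
```

Emit:
{"method": "jog_arm", "body": {"commands": [[1,[38,-7,0],[0,0,0]],[1,[38,-7,0],[0,0,0]],[1,[38,-7,0],[0,0,0]],[1,[38,-7,0],[0,0,0]],[1,[38,-7,0],[0,0,0]],[1,[38,-7,0],[0,0,0]],[1,[38,-7,0],[0,0,0]],[1,[38,-7,0],[0,0,0]],[1,[38,-7,0],[0,0,0]],[1,[38,-7,0],[0,0,0]]]}}

```text
time: 2.6
tool_pos: [0.5887, -0.116, 0.2263]
tool_rot: [2.43, -1.991, -0.001]
ft_force: [0.3, 0.4, 0.4]
width: 0.0004
gripper_force: 0.0
```

```bash
python3 -c "
from w import *
to(-.15,0,.1);to(-.15,0,.048)"
```

```text
t 2.6 p [ 0.58865048 -0.11599798  0.22629251] xhead -78.67750769457048 z [-4.e-04  1.e-04 -1.e+00] w 0.0003654397149571647 f [0.31 0.39 0.37]
cradle x,y (mm) -110.1 1.9
(-0.15, 0, 0.1) tool shift mm [ 40.   -1.9 126.3]
(-0.15, 0, 0.048) tool shift mm [ 40.   -1.9 178.3]
```

Emit:
{"method": "jog_arm", "body": {"commands": [[1,[20,-2,0],[0,0,0]],[1,[18,0,0],[0,0,0]],[1,[0,0,25],[0,0,0]],[1,[0,0,25],[0,0,0]],[1,[0,0,25],[0,0,0]],[1,[0,0,25],[0,0,0]],[1,[0,0,25],[0,0,0]],[1,[0,0,0],[0,0,0]],[1,[0,0,0],[0,0,0]],[1,[0,0,0],[0,0,0]]]}}

```text
time: 3.43
tool_pos: [0.5988, -0.151, 0.1028]
tool_rot: [-2.43, 1.991, -0.002]
ft_force: [-0.3, -0.6, 0.3]
width: 0.0008
gripper_force: 0.0
```

```bash
python3 -c "
from w import *
from workcell import viewer
import cv2
to(-.15,0,.048)
t=viewer.capture('top');s=viewer.capture('side')
a=cv2.resize(t['pixels'][180:290,130:330],(400,220));b=cv2.resize(s['pixels'][200:430,240:400],(400,575))
cv2.imwrite('pics/near.png',__import__('numpy').hstack([cv2.copyMakeBorder(cv2.resize(a,None,fx=1,fy=1),0,355,0,0,0),b])[:,:,::-1])"
```

```text
t 3.4333 p [ 0.59877184 -0.15103857  0.10281814] xhead -78.64423938405744 z [ 1.1e-03 -5.0e-04 -1.0e+00] w 0.0008253110500889737 f [-0.29 -0.62  0.32]
cradle x,y (mm) -146.4 -1.2
(-0.15, 0, 0.048) tool shift mm [ 3.6  1.2 54.8]
```

View pics/near.png

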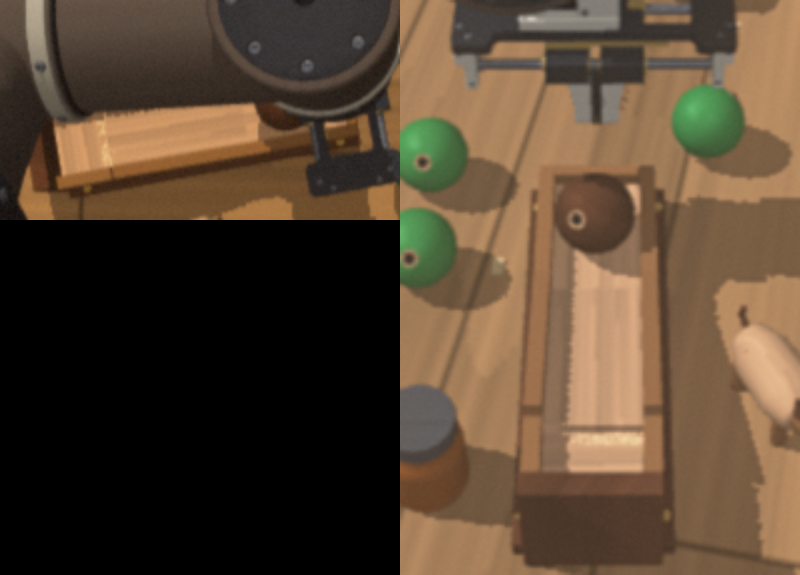

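The picture shows the closed fingertips at (597,105), behind and above the low lip and centred on the bead at (593,213). The green ball is clear to the right, so I'll descend.

Emit:
{"method": "jog_arm", "body": {"commands": [[1,[4,1,0],[0,0,0]],[1,[0,0,9],[0,0,0]],[1,[0,0,9],[0,0,0]],[1,[0,0,9],[0,0,0]],[1,[0,0,9],[0,0,0]],[1,[0,0,9],[0,0,0]],[1,[0,0,9],[0,0,0]],[1,[0,0,0],[0,0,0]],[1,[0,0,0],[0,0,0]],[1,[0,0,0],[0,0,0]]]}}

```text
time: 4.37
tool_pos: [0.598, -0.1551, 0.0476]
tool_rot: [2.43, -1.991, 0.0]
ft_force: [0.2, -0.5, -0.1]
width: 0.0003
gripper_force: 0.0
```

```bash
python3 -c "
from w import *
to(-.13,0,.048);to(-.088,0,.048);to(.045,0,.076)"
```

```text
t 4.3667 p [ 0.59798597 -0.15506245  0.04763083] xhead -78.66006797460187 z [ 0.e+00 -2.e-04 -1.e+00] w 0.00029851068921054913 f [ 0.18 -0.5  -0.09]
cradle x,y (mm) -150.2 0.4
(-0.13, 0, 0.048) tool shift mm [-20.2  -0.4  -0.4]
(-0.088, 0, 0.048) tool shift mm [-62.2  -0.4  -0.4]
(0.045, 0, 0.076) tool shift mm [-195.2   -0.5  -28.4]
```

Emit:
{"method": "jog_arm", "body": {"commands": [[1,[-3,0,0],[0,0,0]],[1,[-3,0,0],[0,0,0]],[1,[-3,0,0],[0,0,0]],[1,[-3,0,0],[0,0,0]],[1,[-3,0,0],[0,0,0]],[1,[-2,0,0],[0,0,0]],[1,[-2,0,0],[0,0,0]],[1,[-2,0,0],[0,0,0]],[1,[-2,0,0],[0,0,0]],[1,[-2,0,0],[0,0,0]]]}}

```text
time: 5.2
tool_pos: [0.5928, -0.1303, 0.0475]
tool_rot: [2.43, -1.991, 0.0]
ft_force: [-0.6, -0.8, 0.7]
width: 0.0004
gripper_force: 0.1
```

Emit:
{"method": "jog_arm", "body": {"commands": [[1,[-3,0,0],[0,0,0]],[1,[-3,0,0],[0,0,0]],[1,[-3,0,0],[0,0,0]],[1,[-3,0,0],[0,0,0]],[1,[-3,0,0],[0,0,0]],[1,[-3,0,0],[0,0,0]],[1,[-3,0,0],[0,0,0]],[1,[-3,0,0],[0,0,0]],[1,[-3,0,0],[0,0,0]],[1,[-3,0,0],[0,0,0]]]}}

```text
time: 6.03
tool_pos: [0.5869, -0.1008, 0.0476]
tool_rot: [2.43, -1.991, -0.0]
ft_force: [0.5, 0.4, -0.3]
width: 0.0004
gripper_force: 0.0
```

```bash
python3 -c "
from w import *
from workcell import viewer
import cv2
to(-.088,0,.048);to(.045,0,.076)
s=viewer.capture('side')
cv2.imwrite('pics/push1.png',cv2.resize(s['pixels'][200:430,240:400],(400,575))[:,:,::-1])"
```

```text
t 6.0333 p [ 0.58685558 -0.1007975   0.04756493] xhead -78.67483618564759 z [-0.  0. -1.] w 0.00042934331229462115 f [ 0.51  0.38 -0.27]
cradle x,y (mm) -94.8 0.7
(-0.088, 0, 0.048) tool shift mm [-6.8 -0.7 -0.4]
(0.045, 0, 0.076) tool shift mm [-139.8   -0.7  -28.4]
```

View pics/push1.png

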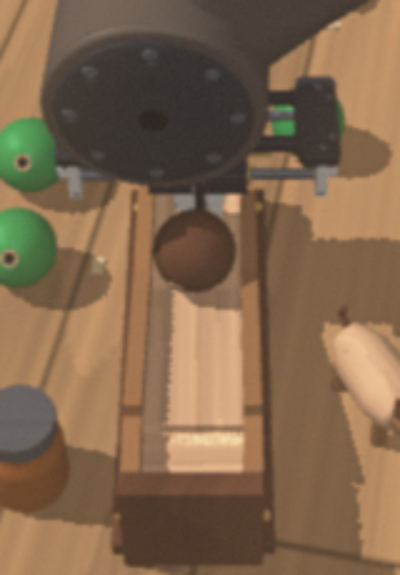

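The bead at (195,250) is just ahead of the fingers, in the gutter and centred. I'll go on up the ramp.

Emit:
{"method": "jog_arm", "body": {"commands": [[1,[-3,0,0],[0,0,0]],[1,[-3,0,0],[0,0,0]],[1,[-3,0,-0.6],[0,0,0]],[1,[-3,0,-0.6],[0,0,0]],[1,[-3,0,-0.6],[0,0,0]],[1,[-3,0,-0.6],[0,0,0]],[1,[-3,0,-0.6],[0,0,0]],[1,[-3,0,-0.6],[0,0,0]],[1,[-3,0,-0.6],[0,0,0]],[1,[-3,0,-0.6],[0,0,0]]]}}

```text
time: 6.92
tool_pos: [0.581, -0.0714, 0.0525]
tool_rot: [-2.43, 1.991, -0.0]
ft_force: [0.1, -3.4, 2.2]
width: 0.0006
gripper_force: 1.3
```

Emit:
{"method": "jog_arm", "body": {"commands": [[1,[-3,0,-0.64],[0,0,0]],[1,[-3,0,-0.64],[0,0,0]],[1,[-3,0,-0.64],[0,0,0]],[1,[-3,0,-0.64],[0,0,0]],[1,[-3,0,-0.64],[0,0,0]],[1,[-3,0,-0.64],[0,0,0]],[1,[-3,0,-0.64],[0,0,0]],[1,[-3,0,-0.64],[0,0,0]],[1,[-3,0,-0.64],[0,0,0]],[1,[-3,0,-0.64],[0,0,0]]]}}

```text
time: 7.75
tool_pos: [0.5751, -0.042, 0.0588]
tool_rot: [2.43, -1.991, -0.0]
ft_force: [-0.4, -2.4, 1.7]
width: 0.0002
gripper_force: 1.2
```

Emit:
{"method": "jog_arm", "body": {"commands": [[1,[-3,0,-0.64],[0,0,0]],[1,[-3,0,-0.64],[0,0,0]],[1,[-3,0,-0.64],[0,0,0]],[1,[-3,0,-0.64],[0,0,0]],[1,[-3,0,-0.64],[0,0,0]],[1,[-3,0,-0.64],[0,0,0]],[1,[-3,0,-0.64],[0,0,0]],[1,[-3,0,-0.64],[0,0,0]],[1,[-3,0,-0.64],[0,0,0]],[1,[-3,0,-0.64],[0,0,0]]]}}

```text
time: 8.58
tool_pos: [0.5692, -0.0126, 0.0652]
tool_rot: [2.43, -1.991, -0.0]
ft_force: [1.2, -2.5, 1.6]
width: 0.0003
gripper_force: 1.2
```

```bash
python3 -c "
from w import *
from workcell import viewer
import cv2
to(.045,0,.076)
s=viewer.capture('side')
cv2.imwrite('pics/push2.png',cv2.resize(s['pixels'][200:430,240:400],(400,575))[:,:,::-1])"
```

```text
t 8.5833 p [ 0.56915258 -0.01257667  0.06523354] xhead -78.67368239920324 z [-1.e-04 -0.e+00 -1.e+00] w 0.0002918278257613413 f [ 1.23 -2.47  1.63]
cradle x,y (mm) -4.8 0.7
(0.045, 0, 0.076) tool shift mm [-49.8  -0.7 -10.8]
```

View pics/push2.png

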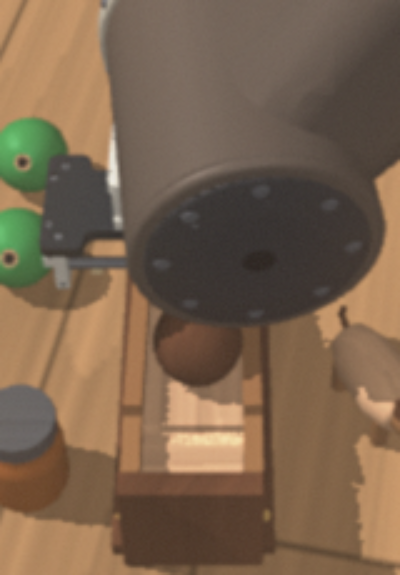

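The bead at (198,345) is on the ramp, held by the fingers with a steady 2.5 N. I'll push on and slow down towards the crest.

Emit:
{"method": "jog_arm", "body": {"commands": [[1,[-3,0,-0.64],[0,0,0]],[1,[-3,0,-0.64],[0,0,0]],[1,[-3,0,-0.64],[0,0,0]],[1,[-3,0,-0.64],[0,0,0]],[1,[-3,0,-0.64],[0,0,0]],[1,[-3,0,-0.64],[0,0,0]],[1,[-3,0,-0.64],[0,0,0]],[1,[-3,0,-0.64],[0,0,0]],[1,[-3,0,-0.64],[0,0,0]],[1,[-3,0,-0.64],[0,0,0]]]}}

```text
time: 9.47
tool_pos: [0.5633, 0.0168, 0.0716]
tool_rot: [2.43, -1.991, 0.0]
ft_force: [0.0, -2.6, 1.5]
width: 0.0004
gripper_force: 1.2
```

Emit:
{"method": "jog_arm", "body": {"commands": [[1,[-1.5,0,-0.32],[0,0,0]],[1,[-1.5,0,-0.32],[0,0,0]],[1,[-1.5,0,-0.32],[0,0,0]],[1,[-1.5,0,-0.32],[0,0,0]],[1,[-1.5,0,-0.32],[0,0,0]],[1,[-1.5,0,-0.32],[0,0,0]],[1,[-1.5,0,-0.3],[0,0,0]],[1,[-1.5,0,-0.3],[0,0,0]],[1,[-1.5,0,-0.3],[0,0,0]],[1,[-1.5,0,-0.3],[0,0,0]]]}}

```text
time: 10.3
tool_pos: [0.5604, 0.0314, 0.0747]
tool_rot: [-2.43, 1.991, 0.0]
ft_force: [0.1, -1.6, 1.9]
width: 0.0004
gripper_force: 1.2
```

Emit:
{"method": "jog_arm", "body": {"commands": [[1,[-1,0,0],[0,0,0]],[1,[-1,0,0],[0,0,0]],[1,[-1,0,0],[0,0,0]],[1,[-1,0,0],[0,0,0]],[1,[-1,0,0],[0,0,0]],[1,[-1,0,0],[0,0,0]],[1,[-1,0,0],[0,0,0]],[1,[-1,0,0],[0,0,0]],[1,[-1,0,0],[0,0,0]],[1,[-1,0,0],[0,0,0]]]}}

```text
time: 11.13
tool_pos: [0.5584, 0.0412, 0.0746]
tool_rot: [2.43, -1.991, -0.0]
ft_force: [0.1, -0.2, 0.5]
width: 0.0004
gripper_force: 0.0
```

```bash
python3 -c "
from w import *
from workcell import viewer
import cv2
to(.060,0,.076)
s=viewer.capture('side')
cv2.imwrite('pics/push3.png',cv2.resize(s['pixels'][200:430,240:400],(400,575))[:,:,::-1])"
```

```text
t 11.1333 p [0.55838558 0.04121088 0.07464812] xhead -78.67858859356953 z [-1.e-04  1.e-04 -1.e+00] w 0.00042580078301613923 f [ 0.14 -0.15  0.53]
cradle x,y (mm) 50.0 0.7
(0.06, 0, 0.076) tool shift mm [-10.   -0.7  -1.4]
```

View pics/push3.png

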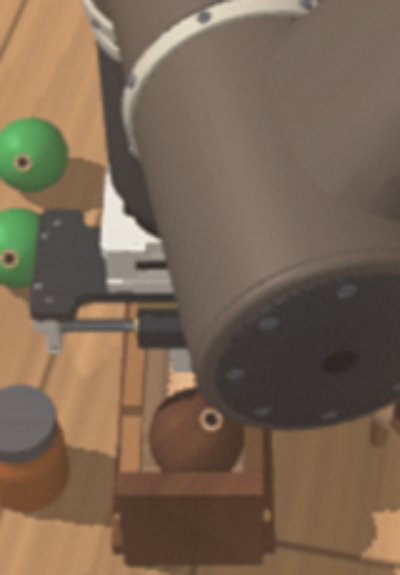

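The bead at (197,435) has dropped in behind the stop, and the contact force is zero. I'll back off, rise and check.

Emit:
{"method": "jog_arm", "body": {"commands": [[1,[5,0,0],[0,0,0]],[1,[10,0,0],[0,0,0]],[1,[10,0,-5],[0,0,0]],[1,[5,0,-20],[0,0,0]],[1,[0,0,-30],[0,0,0]],[1,[0,0,-35],[0,0,0]],[1,[0,0,-35],[0,0,0]],[1,[38,0,-10],[0,0,0]],[1,[38,0,0],[0,0,0]],[1,[38,0,0],[0,0,0]]]}}

```text
time: 12.02
tool_pos: [0.5875, -0.1019, 0.212]
tool_rot: [-2.429, 1.988, -0.004]
ft_force: [0.6, 1.0, -0.8]
width: 0.0004
gripper_force: 0.0
```

Emit:
{"method": "jog_arm", "body": {"commands": [[1,[38,0,0],[0,0,0]],[1,[38,0,0],[0,0,0]],[1,[38,0,0],[0,0,0]],[1,[38,0,0],[0,0,0]],[1,[38,0,0],[0,0,0]],[1,[20,0,0],[0,0,0]],[1,[0,0,0],[0,0,0]],[1,[0,0,0],[0,0,0]],[1,[0,0,0],[0,0,0]],[1,[0,0,0],[0,0,0]]]}}

```text
time: 12.85
tool_pos: [0.6277, -0.3058, 0.21]
tool_rot: [-2.43, 1.991, -0.0]
ft_force: [0.2, 0.9, 0.1]
width: 0.0006
gripper_force: 0.0
```

```bash
python3 - <<'E'
from w import *
from workcell import viewer
from h import *
import cv2
t=viewer.capture('top');s=viewer.capture('side')
a=cv2.resize(t['pixels'][170:330,135:335],(400,320));b=cv2.resize(s['pixels'][200:430,240:400],(400,575))
cv2.imwrite('pics/end.png',np.hstack([cv2.copyMakeBorder(a,0,255,0,0,0),b])[:,:,::-1])
E
```

```text
t 12.85 p [ 0.62768029 -0.30575759  0.2099937 ] xhead -78.6586814389463 z [ 1.e-04  1.e-04 -1.e+00] w 0.0005892625303457737 f [0.19 0.87 0.1 ]
cradle x,y (mm) -303.8 0.8
```

View pics/end.png

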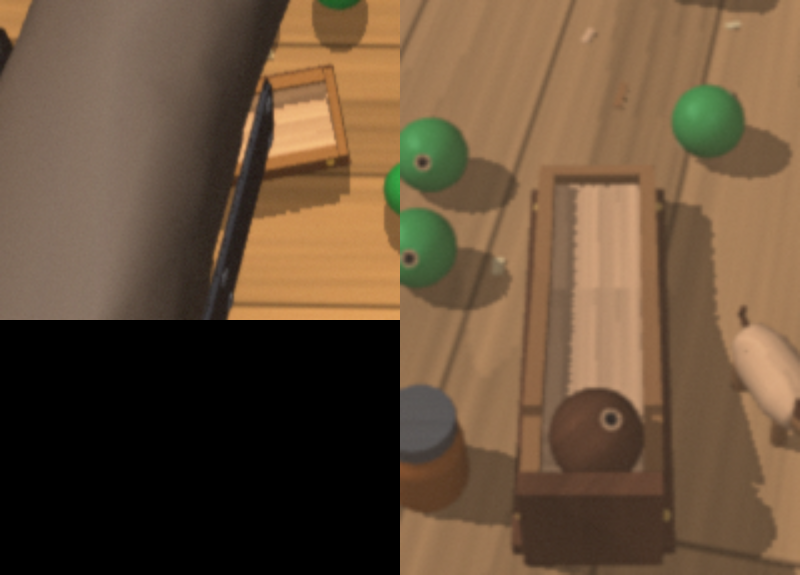

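The bead at (597,434) stayed put beside the stop, with the ramp empty and the jar and pig unmoved. I'll check its position by ray and hand in.

```bash
python3 - <<'E'
from w import *
from h import *
s=dict(np.load("side0.npz"))
q=onz(s,240+197/2.5,200+434/2.5,.081)[:2]-O
x=q@e; print(x,q@n)
if .098<x<.113: print(manip.finish_job())
E
```

```text
t 12.95 p [ 0.62800492 -0.30522866  0.21022578] xhead -78.61059055811833 z [ 6.e-04 -0.e+00 -1.e+00] w 0.00041054091956336424 f [-0.12 -0.16 -0.18]
cradle x,y (mm) -303.3 0.4
0.10994488846136241 0.0032708560653099197
the job is handed in; nothing more can be done
None
```

The bead is parked in the seat against the end stop and stayed there once the arm had pulled clear; the last image puts it about 110 mm uphill (about ±3 mm; limit 111) and 3 mm off centre. The jar and pig look unmoved, the arm never went near the mallet, and the job was handed in at about 13 s with no verdict shown.

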